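# Put the repair tools back on their shadow tiles

### The arm

A 6-joint arm with a two-finger parallel gripper is mounted at the origin on the work surface. World frame = base frame: x ahead of the robot, y to its left, z up, the work surface at z = 0. Lengths are in m, angles in rad, forces in N, time in s.
With the tool pointing down it reaches from about 0.375 to 0.925 m from the base axis. Payload 5.7 kg.
Tool frame: the origin (TCP) lies between the finger pads; the fingertips stand 17 mm ahead of it and the grasp point (between the pads) lies 2 mm behind it (tcp_to_tips is the distance from the TCP to the fingertips, in m); z points along the fingers, y is the line along which they close (so a half turn about z gives the same grasp; the last joint's range is limited). The gripper opens to 85 mm and grips with 20 to 120 N. Pads are 22 mm wide; open, the fingers measure 114 mm over their backs; the gripper's body (76 mm by 85 mm) begins 54 mm behind the grasp point. The pads swing forward as they close: fully open they stand 13 mm farther back than shut.
Start: joints at [-1.435, 0.359, 1.51, -0, 1.272, -0.115], TCP at [0.149, -0.581, 0.248] pointing down, gripper open.
Joint ranges: [-2.97, 2.97], [-1.01, 2.36], [0.21, 2.38], [-0.96, 4.11], [0.2, 2.71], [-2.98, 2.98]. Speed limits (rad/s): [2.39, 2.39, 3.14, 3.14, 3.14, 3.14].

### API

Orientations are given as a rotation vector (axis times angle).
In Python, from bench import * gives the robot as it stands.
- The arm moves only by the tool play_rows, never from a script. Its argument "motion" is a list of rows, each an object with "fingers": the opening in per cent of the stroke, from 0 (shut) to 100 (fully open); "linear": the shift along the world's x, y, z in m, a list of three; "spin": the turn about the world's z in rad. In form: [{"fingers": fingers, "linear": [x, y, z], "spin": spin}, ...]. A call has 1 to 20 rows; each row shifts and turns the commanded pose from where the row before left it; what a row does not reach is not made up. A row lasts 1/12 s, in which the tool goes at most 41.7 mm and 7.16 degrees, less where a joint would pass 70% of its speed; a pose out of reach is approached as far as the arm can. A call is refused whole if a number of a shift passes 0.0417 or a number of a turn 0.125, either way. A call with a gripper value outside its range is refused whole. The fingers move at their own pace and stop on an object; "grip_force" is the grip in N (left out, the last holds). Time passes only in rows, so rows that do not move let the fingers close. It gives the time, the measured TCP pose, the force, the opening and the grip force at its end, in the units of the state.
- get_obs(): the state, without advancing time (a new reading comes with each control period).
- grab_frame(name): name is "side" or "top" or "wrist"; returns (picture, depth): 420x560x3 uint8, red, green, blue; 420x560 float32, m along the optical axis (not along the pixel's ray), 0 where there is no reading.
- camera_model(name): a dict with "vertical_fov" (degrees; the focal length in pixels is half the picture's height over the tangent of half this angle, whatever the lens; pixels are square), "cx", "cy" (the principal point, pixels), "k1" (the pictures are not rectified: a ray, as slopes to the right and down, at radius r is drawn at 1 + k1 r^2 times it, then the intrinsics apply), "rvec" (rotation vector, rad) and "tvec" (3), from world to camera coordinates, as OpenCV has them; the wrist camera has in their place "mount" (4x4, takes a point from camera to tool coordinates, whose origin is the TCP and whose axes are the flange's). Camera axes: x right, y down, z forward; pixel columns grow to the right and rows downward; lengths in m; the calibration is good to about 2 mm. A picture is of the moment at which its call begins: read the wrist's pose just before it. camera_model takes no time and is no camera call.
- close_job(): hands the job in; it is judged then, once.
The state is a dict: "clock": time; "joint_positions": joint angles; "joint_vel": joint speeds; "effort": joint torques, N m; "tcp_pos": TCP position; "tcp_rot": TCP orientation; "wrist_force": force on the tool from outside, world axes, zero at the start; "moment": the same for the moment, N m; "gripper_width": finger opening in m; "gripper_force": force on a finger pad.
Only numpy, scipy, OpenCV 4.12 (cv2) and the standard library are available. Lean on these libraries where they do the work, as an engineer would, in place of code of your own. Each camera call takes 0.05 s, during which the arm holds its last target. There are 200 camera calls.

### The job

Tidy the phone-repair bench: put each of the four loose tools (orange pry bar, blue bit case, green flux tin, red-handled suction lifter) down on the foam tile painted with its own outline, centred on that outline and turned to lie along it. Set them down flat and upright without dropping them, leave all four resting there, and do not disturb the two phones beyond them and the red cutters at the left edge of the mat.

Things in the scene. Friction and masses are not known exactly. Their poses are not given: they have to be found in the camera images.
- prybar_c (a point): Double-ended pry bar: orange handle 20 mm wide (own x), 74 mm long (own y), 14 mm high, and at each end a low steel blade 13 mm wide and 6 mm high; 120 mm long over all along own y, the same both ways round. 50 g or so. The point is its centre, 7 mm above its underside; z up. Lies loose on the bench mat at the start, upright, free of its neighbours.
- bitcase_c (a point): Closed blue plastic bit case with a white panel on top, 36 mm wide (own x), 76 mm long (own y), 22 mm high, about 110 g. The point is its centre, 11 mm above its underside; z up. Lies loose on the bench mat at the start, upright, free of its neighbours.
- tin_c (a point): Round flux tin, aluminium with a wider green lid with a white disc on top: 55 mm diameter (body 52 mm), 26 mm high, about 80 g. The point is its centre, 13 mm above its underside; z up. Lies loose on the bench mat at the start, upright, free of its neighbours.
- lifter_c (a point): Screen suction lifter: black rubber cup 56 mm in diameter, 13 mm high, a 16 mm stem, and on top a red bar handle 15 mm wide (own x), 56 mm long (own y), 17 mm high. 45 mm high over all, about 60 g; it stands on the cup and does not stick. The point is the centre of the red handle, 36.5 mm above the underside of the cup and over its middle; z up. Lies loose on the bench mat at the start, upright, free of its neighbours.
- tile_prybar: Tile of the pry bar. Fixed foam tile, dark grey, 5 mm thick, lying on the bench mat; origin at the centre of its underside, so its upper face is 5 mm above the origin; z up. 56 mm (own x) by 140 mm (own y). Painted orange on it, centred, the outline of the pry bar with its length along own y.
- tile_bitcase: Tile of the bit case. Fixed foam tile, dark grey, 5 mm thick, lying on the bench mat; origin at the centre of its underside, so its upper face is 5 mm above the origin; z up. 80 mm (own x) by 100 mm (own y). Painted blue on it, centred, a 39 by 79 mm rectangle with its length along own y.
- tile_tin: Tile of the flux tin. Fixed foam tile, dark grey, 5 mm thick, lying on the bench mat; origin at the centre of its underside, so its upper face is 5 mm above the origin; z up. 84 by 84 mm. Painted green on it, centred, a disc 58 mm in diameter.
- tile_lifter: Tile of the suction lifter. Fixed foam tile, dark grey, 5 mm thick, lying on the bench mat; origin at the centre of its underside, so its upper face is 5 mm above the origin; z up. 84 by 84 mm. Painted on it, centred, a white disc 60 mm in diameter with a red bar 17 mm wide and 58 mm long across it, the bar along own y.

How it is judged:
By the outcome, as a careful person would: the job done as asked, in the order asked, and still so for the second after the job is handed in, with the robot touching nothing.
It also fails if it takes over 112 s, if anything falls off the work surface, if the arm or the gripper's body presses on something with over 40 N, if the wrist force passes 120 N, or if a joint passes its speed limit or range.

## Working session

There is one attempt and no reset: what is moved stays moved. The work goes in short steps, Python scripts to look and compute and a tool call to move; the robot and the scene stay as the last step left them, time stands still between calls to the robot, and variables do not carry over. Pictures are saved under pics/ and viewed, at most 14 in all, crops included, and the job is handed in when it is done.

Besides the shell and the picture viewer there is one more tool, called as a command line: name --argument value ..., lists and objects as JSON in quotes. play_rows: Moves the arm, as the interface text tells. Its arguments: {"type":"object","properties":{"motion":{"type":"array"},"grip_force":{"type":"number"}},"required":["motion"]}

```bash
mkdir -p pics; ls; python3 - <<'E'
from bench import *
import cv2
o=get_obs();print(o['clock'],o['tcp_pos'],o['tcp_rot'],o['gripper_width'])
for n in('top','side','wrist'):
    m=camera_model(n);print(n,m)
    p,d=grab_frame(n);cv2.imwrite(f'pics/{n}0.png',p[:,:,::-1])
E
```

```text
pics
0.0 [ 0.14879668 -0.58056018  0.24742241] [-3.11502080e+00 -3.92626973e-01 -4.28508527e-06] 0.0854481261510937
top {'vertical_fov': 45.27408849611463, 'cx': 282.9306510790381, 'cy': 206.0246002434278, 'k1': -0.11153619005168026, 'rvec': array([ 2.16638796, -2.11003857,  0.19971805]), 'tvec': array([-0.01016191,  0.55013578,  0.9150925 ])}
side {'vertical_fov': 56.86236088000857, 'cx': 281.57141489378665, 'cy': 216.30522308655054, 'k1': 0.012432222615053216, 'rvec': array([ 0.77048691, -2.48004178,  1.20223817]), 'tvec': array([0.42496863, 0.24578037, 0.73192575])}
wrist {'vertical_fov': 67.98551823911977, 'cx': 275.4823243215774, 'cy': 205.75942247483675, 'k1': 0.004120095073917657, 'mount': array([[-1.11542652e-03, -9.65587046e-01, -2.60077706e-01,
         6.60368690e-02],
       [ 9.99998961e-01, -1.31445202e-03,  5.91332827e-04,
        -2.01949890e-03],
       [-9.12842984e-04, -2.60076776e-01,  9.65587509e-01,
        -1.24845530e-01],
       [ 0.00000000e+00,  0.00000000e+00,  0.00000000e+00,
         1.00000000e+00]])}
```

View pics/top0.png

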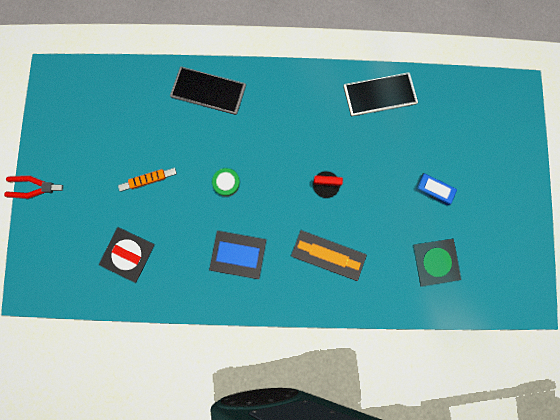

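View pics/side0.png

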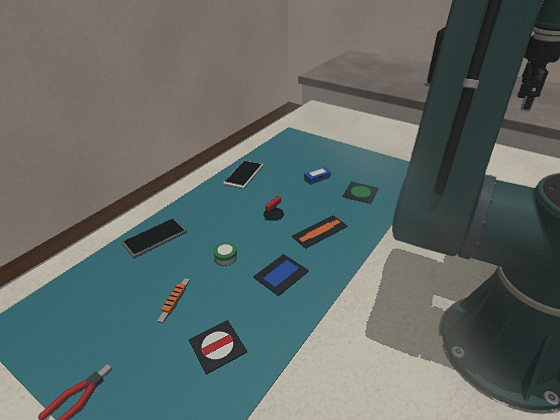

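The top view shows every tool and tile. Tools: pry bar (148,180), tin (226,181), lifter (327,183), bit case (436,188). Tiles: lifter (127,254), bit case (238,254), pry bar (329,255), tin (437,262). The side view agrees.

```bash
cat > h.py <<'E'
import numpy as np,cv2
from scipy.spatial.transform import Rotation as R
from bench import *
def K(m,h=420):
    f=h/2/np.tan(np.radians(m['vertical_fov'])/2); return np.array([[f,0,m['cx']],[0,f,m['cy']],[0,0,1]])
def pose(name,m,o):
    "camera->world R,t"
    if name=='wrist':
        T=np.eye(4);T[:3,:3]=R.from_rotvec(o['tcp_rot']).as_matrix();T[:3,3]=o['tcp_pos'];T=T@m['mount'];return T[:3,:3],T[:3,3]
    r=R.from_rotvec(m['rvec']).as_matrix().T; return r,-r@m['tvec']
class View:
    def __init__(s,name):
        s.o=get_obs(); s.m=camera_model(name); s.p,s.d=grab_frame(name); s.R,s.t=pose(name,s.m,s.o)
        s.hsv=cv2.cvtColor(s.p,cv2.COLOR_RGB2HSV)
    def rays(s,px):
        u=cv2.undistortPoints(np.float64(px).reshape(-1,1,2),K(s.m),np.array([s.m['k1'],0,0,0.]))[:,0]
        return np.c_[u,np.ones(len(u))]
    def at_z(s,px,z):
        w=s.rays(px)@s.R.T; return s.t+w*((z-s.t[2])/w[:,2])[:,None]
    def depth_pts(s,px):
        px=np.int32(px); return (s.rays(px)*s.d[px[:,1],px[:,0]][:,None])@s.R.T+s.t
    def mask(s,col):
        H,S,V=[s.hsv[...,i].astype(int) for i in range(3)]
        return {'red':((H<5)|(H>174))&(S>150)&(V>80),'orange':(H>9)&(H<24)&(S>140)&(V>90),'blue':(H>103)&(H<125)&(S>130)&(V>60),
          'green':(H>55)&(H<80)&(S>110)&(V>50),'white':(S<40)&(V>170),'dark':(V<75)&(S<90)}[col]
    def blobs(s,col,z,amin=60):
        "segments of a colour: px centre, world rect at plane z (centre, sizes, long-axis angle)"
        n,l,st,c=cv2.connectedComponentsWithStats(cv2.morphologyEx(s.mask(col).astype(np.uint8),cv2.MORPH_CLOSE,np.ones((5,5))))
        out=[]
        for i in range(1,n):
            if st[i,4]<amin: continue
            yx=np.argwhere(l==i); px=yx[:,::-1]
            w=s.at_z(px,z)[:,:2]; (c2,wh,a)=cv2.minAreaRect((w*1000).astype(np.float32))
            a=a if wh[0]>=wh[1] else a+90
            dz=np.median(s.depth_pts(px)[:,2])
            q=w-w.mean(0); ev,V=np.linalg.eigh(q.T@q); b=np.degrees(np.arctan2(V[1,1],V[0,1]))%180
            out.append((c[i].round(),np.round(c2,1),np.round(w.mean(0)*1000,1),np.round(sorted(wh),1),round(a%180,1),round(b,1),round(dz*1000,1),st[i,4]))
        return out
E
python3 - <<'E'
from h import *
v=View('top'); cv2.imwrite('pics/t1.png',v.p[:,:,::-1])
print('mat z',v.depth_pts([[280,130],[80,120],[480,290],[280,300]])[:,2])
for c,z in(('red',.005),('red',.045),('orange',.005),('orange',.014),('blue',.005),('blue',.022),('green',.005),('green',.026),('white',.005),('dark',.005)):
    print(c,z)
    for b in v.blobs(c,z):
        if 150<b[0][1]<300: print('  ',*b)
E
```

```text
mat z [ 3.81849681e-03  6.12178817e-03  3.55568476e-04 -4.64303597e-05]
red 0.005
   [328. 180.] [614.2 -85.9] [613.9 -85.6] [17.2 57. ] 88.0 88.2 47.2 233
   [ 24. 187.] [582.8 536. ] [582.9 537. ] [46.2 86.5] 89.8 89.2 15.1 411
   [126. 254.] [452.3 312. ] [452.3 311.7] [16.3 58.1] 67.6 66.9 9.7 237
red 0.045
   [328. 180.] [604.9 -81.8] [604.7 -81.5] [16.5 54.7] 88.0 88.2 47.2 233
   [ 24. 187.] [574.8 515.1] [574.9 516. ] [44.4 83. ] 89.8 89.2 15.1 411
   [126. 254.] [449.6 300.1] [449.6 299.8] [15.6 55.8] 67.6 66.9 9.7 237
orange 0.005
   [146. 179.] [606.1 281.6] [606.3 281.4] [20.7 74.5] 109.1 108.9 17.5 350
   [328. 255.] [462.3 -88.5] [462.5 -88.4] [ 23.2 128.8] 70.8 70.8 8.4 676
orange 0.014
   [146. 179.] [604.1 279.2] [604.3 279. ] [20.5 73.8] 109.1 108.9 17.5 350
   [328. 255.] [461.6 -87.6] [461.8 -87.4] [ 23.  127.6] 70.8 70.8 8.4 676
blue 0.005
   [436. 190.] [ 601.2 -308.6] [ 600.5 -308.3] [40.2 76.7] 64.7 62.8 24.1 392
   [237. 254.] [459.   90.9] [459.   90.9] [40.3 80.5] 81.3 80.9 8.9 835
blue 0.022
   [436. 190.] [ 597.5 -303. ] [ 596.8 -302.7] [39.5 75.4] 64.7 6
[... 488 characters left out ...]
0.0 89.9 0.2 70563
   [170. 172.] [620.9 234.9] [620.8 235. ] [11.5 22.1] 107.9 108.5 9.1 64
   [225. 181.] [605.5 121.7] [605.7 121.5] [34.3 35.1] 46.6 76.0 29.8 256
   [437. 188.] [ 603.9 -310.4] [ 603.6 -310.1] [22.  50.3] 64.7 64.7 24.8 252
   [130. 246.] [470.2 304.6] [468.4 305. ] [20.2 55.6] 66.1 66.7 9.0 222
   [122. 263.] [433.9 318.9] [435.6 318.5] [20.9 54.6] 66.2 67.0 9.0 225
dark 0.005
   [325. 190.] [592.  -79.8] [592.4 -80.7] [28.5 53.8] 80.6 85.4 11.3 236
   [127. 255.] [452.  311.3] [451.8 310.5] [83.1 83.6] 67.0 65.3 8.5 971
   [220. 247.] [462.9 120.4] [472.3 124.7] [38.9 79.3] 170.5 162.4 8.7 296
   [452. 252.] [ 462.4 -341.9] [ 473.6 -337.7] [17.7 78.4] 19.9 16.6 7.6 156
```

play_rows --motion '[{"fingers": 100, "linear": [0.0175, 0.033, -0.003], "spin": 0.0635}, {"fingers": 100, "linear": [0.0175, 0.033, -0.003], "spin": 0.0635}, {"fingers": 100, "linear": [0.0175, 0.033, -0.003], "spin": 0.0635}, {"fingers": 100, "linear": [0.0175, 0.033, -0.003], "spin": 0.0635}, {"fingers": 100, "linear": [0.0175, 0.033, -0.003], "spin": 0.0635}, {"fingers": 100, "linear": [0.0175, 0.033, -0.003], "spin": 0.0635}, {"fingers": 100, "linear": [0.0175, 0.033, -0.003], "spin": 0.0635}, {"fingers": 100, "linear": [0.0175, 0.033, -0.003], "spin": 0.0635}, {"fingers": 100, "linear": [0.0175, 0.033, -0.003], "spin": 0.0635}, {"fingers": 100, "linear": [0.0175, 0.033, -0.003], "spin": 0.0635}, {"fingers": 100, "linear": [0.0175, 0.033, -0.003], "spin": 0.0635}, {"fingers": 100, "linear": [0.0175, 0.033, -0.003], "spin": 0.0635}, {"fingers": 100, "linear": [0.0175, 0.033, -0.003], "spin": 0.0635}, {"fingers": 100, "linear": [0.0175, 0.033, -0.003], "spin": 0.0635}, {"fingers": 100, "linear": [0.0175, 0.033, -0.003], "spin": 0.0635}, {"fingers": 100, "linear": [0.0175, 0.033, -0.003], "spin": 0.0635}, {"fingers": 100, "linear": [0.0175, 0.033, -0.003], "spin": 0.0635}, {"fingers": 100, "linear": [0.0175, 0.033, -0.003], "spin": 0.0635}, {"fingers": 100, "linear": [0.0175, 0.033, -0.003], "spin": 0.0635}, {"fingers": 100, "linear": [0.0175, 0.033, -0.003], "spin": 0.0635}]'

```text
clock: 1.87
tcp_pos: [0.4994, 0.0808, 0.1881]
tcp_rot: [2.272, 2.169, -0.0]
wrist_force: [0.7, -0.6, -0.9]
gripper_width: 0.0855
gripper_force: 0.0
```

play_rows --motion '[{"fingers": 100, "linear": [0.0175, 0.033, -0.003], "spin": 0.0635}, {"fingers": 100, "linear": [0.0175, 0.033, -0.003], "spin": 0.0635}, {"fingers": 100, "linear": [0.0175, 0.033, -0.003], "spin": 0.0635}, {"fingers": 100, "linear": [0.0175, 0.033, -0.003], "spin": 0.0635}, {"fingers": 100, "linear": [0.0175, 0.033, -0.003], "spin": 0.0635}, {"fingers": 100, "linear": [0.0175, 0.033, -0.003], "spin": 0.0635}, {"fingers": 100, "linear": [0, 0, 0], "spin": 0}, {"fingers": 100, "linear": [0, 0, 0], "spin": 0}, {"fingers": 100, "linear": [0, 0, 0], "spin": 0}]'

```text
clock: 2.62
tcp_pos: [0.6031, 0.2764, 0.1696]
tcp_rot: [-1.825, -2.556, 0.003]
wrist_force: [0.3, -0.6, 0.8]
gripper_width: 0.0856
gripper_force: 0.0
```

```bash
cat >> h.py <<'E'
def st():
    o=get_obs(); X=R.from_rotvec(o['tcp_rot']).as_matrix()
    print('t',round(o['clock'],2),'tcp mm',np.round(o['tcp_pos']*1000,1),'yaw',round(np.degrees(np.arctan2(X[1,0],X[0,0])),1),'zaxis',X[:,2].round(3),'w',round(o['gripper_width']*1000,1),'gf',round(float(o['gripper_force']),1),'F',np.round(o['wrist_force'],1))
def look(name,cols,fn=None,amin=400):
    v=View(name)
    if fn: cv2.imwrite('pics/'+fn,v.p[:,:,::-1])
    for c,z in cols:
        print(c,z)
        for b in v.blobs(c,z,amin): print('  ',*b)
    return v
E
python3 - <<'E'
from h import *
st(); v=look('wrist',[('orange',.016)],'w1.png')
print('mat',v.depth_pts([[100,60],[450,60],[100,350],[450,350]]).round(4))
E
```

```text
t 2.62 tcp mm [603.1 276.4 169.6] yaw 109.0 zaxis [-0.002 -0.001 -1.   ] w 85.6 gf 0.0 F [ 0.3 -0.6  0.8]
orange 0.016
   [277. 191.] [602.9 281.7] [602.3 282.7] [18.3 71.2] 108.5 109.2 16.3 1488
mat [[0.4249 0.3397 0.0081]
 [0.7069 0.4373 0.002 ]
 [0.5535 0.2619 0.2164]
 [0.6523 0.2951 0.2156]]
```

View pics/w1.png

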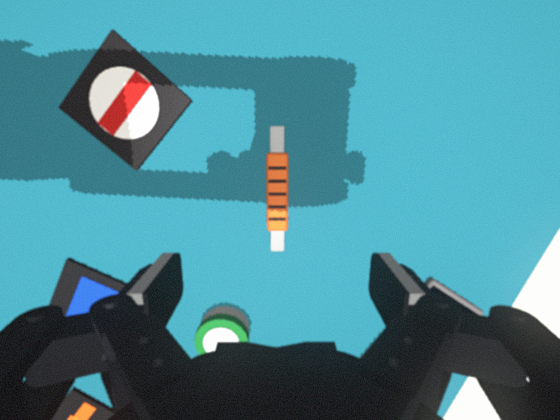

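The wrist view shows the bar upright in the picture: blades end at (277,126) and (277,251), handle between rows 153 and 231. The lifter tile is at (125,100).

```bash
python3 - <<'E'
from h import *
v=View('wrist')
a=v.at_z([[277,126],[277,251]],.008)[:,:2]*1000;b=v.at_z([[277.5,152.5],[277.5,232]],.016)[:,:2]*1000
print(a.mean(0),np.linalg.norm(a[1]-a[0]),b.mean(0),np.linalg.norm(b[1]-b[0]))
print(v.depth_pts([[400,150],[330,100],[210,60],[400,60],[480,130]])[:,2], v.depth_pts([[90,120],[140,150],[110,45]])[:,2])
E
```

```text
[603.26927779 279.76624518] 120.22758963801884 [603.63353574 280.0415009 ] 74.69157311842697
[0.00203853 0.00219899 0.00259295 0.00251826 0.00261651] [0.00618946 0.00622601 0.00747248]
```

play_rows --motion '[{"fingers": 50, "linear": [0.0003, 0.0035, -0.025], "spin": 0}, {"fingers": 50, "linear": [0, 0, -0.03], "spin": 0}, {"fingers": 50, "linear": [0, 0, -0.03], "spin": 0}, {"fingers": 50, "linear": [0, 0, -0.03], "spin": 0}, {"fingers": 50, "linear": [0, 0, -0.015], "spin": 0}, {"fingers": 50, "linear": [0, 0, -0.01], "spin": 0}, {"fingers": 50, "linear": [0, 0, -0.007], "spin": 0}, {"fingers": 50, "linear": [0, 0, 0], "spin": 0}, {"fingers": 50, "linear": [0, 0, 0], "spin": 0}, {"fingers": 50, "linear": [0, 0, 0], "spin": 0}]' --grip_force 30

```text
clock: 3.55
tcp_pos: [0.6053, 0.2805, 0.0248]
tcp_rot: [1.825, 2.556, 0.003]
wrist_force: [0.7, 0.0, 0.5]
gripper_width: 0.043
gripper_force: 0.0
```

play_rows --motion '[{"fingers": 10, "linear": [0, 0, 0], "spin": 0}, {"fingers": 10, "linear": [0, 0, 0], "spin": 0}, {"fingers": 10, "linear": [0, 0, 0], "spin": 0}, {"fingers": 10, "linear": [0, 0, 0], "spin": 0}, {"fingers": 10, "linear": [0, 0, 0], "spin": 0}, {"fingers": 10, "linear": [0, 0, 0], "spin": 0}, {"fingers": 10, "linear": [0, 0, 0], "spin": 0}, {"fingers": 10, "linear": [0, 0, 0], "spin": 0}, {"fingers": 10, "linear": [0, 0, 0], "spin": 0}, {"fingers": 10, "linear": [0, 0, 0], "spin": 0}]' --grip_force 30

```text
clock: 4.38
tcp_pos: [0.6051, 0.2806, 0.0246]
tcp_rot: [1.824, 2.556, 0.003]
wrist_force: [-0.6, -1.5, 6.5]
gripper_width: 0.0192
gripper_force: 30.7
```

play_rows --motion '[{"fingers": 10, "linear": [0, 0, 0.01], "spin": 0}, {"fingers": 10, "linear": [0, 0, 0.025], "spin": 0}, {"fingers": 10, "linear": [0, 0, 0.03], "spin": 0}, {"fingers": 10, "linear": [0, 0, 0.03], "spin": 0}, {"fingers": 10, "linear": [0, 0, 0.02], "spin": 0}, {"fingers": 10, "linear": [-0.005, -0.015, 0.01], "spin": -0.0333}, {"fingers": 10, "linear": [-0.011, -0.03, 0], "spin": -0.0483}, {"fingers": 10, "linear": [-0.011, -0.03, 0], "spin": -0.0483}, {"fingers": 10, "linear": [-0.011, -0.03, 0], "spin": -0.0483}, {"fingers": 10, "linear": [-0.011, -0.03, 0], "spin": -0.0483}, {"fingers": 10, "linear": [-0.011, -0.03, 0], "spin": -0.0483}, {"fingers": 10, "linear": [-0.011, -0.03, 0], "spin": -0.0483}, {"fingers": 10, "linear": [-0.011, -0.03, 0], "spin": -0.0483}, {"fingers": 10, "linear": [-0.011, -0.03, 0], "spin": -0.0483}, {"fingers": 10, "linear": [-0.011, -0.03, 0], "spin": -0.0483}, {"fingers": 10, "linear": [-0.011, -0.03, 0], "spin": -0.0483}, {"fingers": 10, "linear": [-0.011, -0.03, 0], "spin": -0.0483}, {"fingers": 10, "linear": [-0.011, -0.03, 0], "spin": -0.0483}, {"fingers": 10, "linear": [-0.011, -0.03, 0], "spin": -0.0483}, {"fingers": 10, "linear": [-0.011, -0.03, 0], "spin": 0}]'

```text
clock: 6.05
tcp_pos: [0.4431, -0.1559, 0.1481]
tcp_rot: [-2.559, -1.821, 0.001]
wrist_force: [0.7, 0.1, -0.4]
gripper_width: 0.0191
gripper_force: 29.9
```

play_rows --motion '[{"fingers": 10, "linear": [0, 0, 0.03], "spin": 0}, {"fingers": 10, "linear": [0, 0, 0.02], "spin": 0}, {"fingers": 10, "linear": [0, 0, 0], "spin": 0}, {"fingers": 10, "linear": [0, 0, 0], "spin": 0}]'

```text
clock: 6.38
tcp_pos: [0.4448, -0.1553, 0.199]
tcp_rot: [2.556, 1.823, 0.001]
wrist_force: [-0.3, 0.5, -1.0]
gripper_width: 0.0189
gripper_force: 30.0
```

```bash
python3 - <<'E'
from h import *
st(); v=look('wrist',[('orange',.007),('dark',.007)],'w2.png')
E
```

```text
t 6.38 tcp mm [ 444.8 -155.3  199. ] yaw 71.0 zaxis [ 0.001 -0.001 -1.   ] w 18.9 gf 30.0 F [-0.3  0.5 -1. ]
orange 0.007
   [268.  97.] [464.8 -75.3] [467.2 -68.3] [ 22.6 102.2] 71.1 69.4 7.7 1965
   [276. 260.] [ 415.8 -238.2] [ 417.8 -232.8] [ 45.3 175.6] 71.1 71.2 190.5 4896
dark 0.007
   [400.  64.] [592.5 -80.2] [594.1 -80.4] [33.3 56.7] 89.1 86.8 11.0 1726
   [250. 112.] [448.8 -83.3] [445.6 -76.3] [ 38.9 139.9] 65.7 69.7 7.2 2599
   [290. 104.] [478.5 -93.8] [484.5 -81.2] [ 18.  136.6] 72.0 73.9 7.2 1762
   [276. 361.] [ 391.3 -328.4] [ 374.5 -359. ] [244.3 718.7] 160.8 160.8 261.7 57971
```

View pics/w2.png

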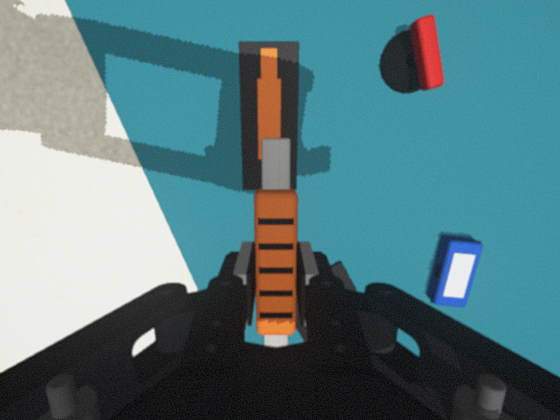

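The bar is gripped straight: far blade end at row 138, far handle edge at row 191. The tile spans columns 239–299 and rows 41–189.

```bash
python3 - <<'E'
from h import *
v=View('wrist');z=v.o['tcp_pos'][2];u=np.array([np.cos(np.radians(71)),np.sin(np.radians(71))])
c=v.at_z([[239,41],[299,41],[298,188],[242,189]],.007)[:,:2]*1000
print(c.round(1),c.mean(0),np.degrees(np.arctan2(*(c[0]+c[1]-c[2]-c[3])[::-1])))
o=v.at_z([[269,48]],.007)[0,:2]*1000;print('outline end->centre',o-61.5*u, 'width mid',v.at_z([[260,120],[281.5,120]],.007)[:,:2]*1000)
h=v.at_z([[255,191],[297,191]],z-.0083)[:,:2]*1000; b=v.at_z([[263,138],[290,138]],z-.0163)[:,:2]*1000
print('handle w',np.linalg.norm(h[1]-h[0]),'bar c',h.mean(0)-37*u,b.mean(0)-60*u,np.linalg.norm(b[1]-b[0]))
E
```

```text
[[ 457.1  -12.1]
 [ 509.2  -30.1]
 [ 465.9 -160.8]
 [ 410.8 -142.9]] [460.76592987 -86.46421818] 71.07131871268417
outline end->centre [461.22508928 -84.7510727 ] width mid [[451.70873082 -84.14997345]
 [471.57771428 -91.00560495]]
handle w 18.365625211029425 bar c [ 444.09643681 -153.20058782] [ 444.08768603 -153.96998861] 11.969977206923446
```

play_rows --motion '[{"fingers": 10, "linear": [0.0042, 0.017, 0], "spin": 0}, {"fingers": 10, "linear": [0.0042, 0.017, 0], "spin": 0}, {"fingers": 10, "linear": [0.0042, 0.017, 0], "spin": 0}, {"fingers": 10, "linear": [0.004, 0.0168, -0.01], "spin": 0}, {"fingers": 10, "linear": [0, 0, -0.025], "spin": 0}, {"fingers": 10, "linear": [0, 0, -0.03], "spin": 0}, {"fingers": 10, "linear": [0, 0, -0.03], "spin": 0}, {"fingers": 10, "linear": [0, 0, -0.03], "spin": 0}, {"fingers": 10, "linear": [0, 0, -0.02], "spin": 0}, {"fingers": 10, "linear": [0, 0, -0.012], "spin": 0}, {"fingers": 10, "linear": [0, 0, -0.006], "spin": 0}, {"fingers": 10, "linear": [0, 0, 0], "spin": 0}, {"fingers": 10, "linear": [0, 0, 0], "spin": 0}, {"fingers": 10, "linear": [0, 0, 0], "spin": 0}]'

```text
clock: 7.65
tcp_pos: [0.4621, -0.0869, 0.0357]
tcp_rot: [2.556, 1.826, 0.001]
wrist_force: [0.8, -0.8, -1.0]
gripper_width: 0.0192
gripper_force: 30.0
```

play_rows --motion '[{"fingers": 10, "linear": [-0.0007, -0.0005, -0.002], "spin": 0}, {"fingers": 10, "linear": [0, 0, -0.002], "spin": 0}, {"fingers": 10, "linear": [0, 0, -0.001], "spin": 0}, {"fingers": 10, "linear": [0, 0, -0.0005], "spin": 0}, {"fingers": 10, "linear": [0, 0, 0], "spin": 0}, {"fingers": 10, "linear": [0, 0, 0], "spin": 0}]'

```text
clock: 8.15
tcp_pos: [0.4611, -0.0874, 0.0298]
tcp_rot: [2.556, 1.826, 0.0]
wrist_force: [0.8, 0.4, -0.4]
gripper_width: 0.0191
gripper_force: 30.0
```

play_rows --motion '[{"fingers": 10, "linear": [0, 0, -0.0008], "spin": 0}, {"fingers": 10, "linear": [0, 0, 0], "spin": 0}, {"fingers": 10, "linear": [0, 0, 0], "spin": 0}]'

```text
clock: 8.4
tcp_pos: [0.4612, -0.0874, 0.0295]
tcp_rot: [2.556, 1.826, 0.0]
wrist_force: [-1.7, 0.1, 8.9]
gripper_width: 0.0186
gripper_force: 30.9
```

play_rows --motion '[{"fingers": 30, "linear": [0, 0, 0], "spin": 0}, {"fingers": 40, "linear": [0, 0, 0], "spin": 0}, {"fingers": 50, "linear": [0, 0, 0], "spin": 0}, {"fingers": 50, "linear": [0, 0, 0.005], "spin": 0}, {"fingers": 50, "linear": [0, 0, 0.015], "spin": 0}, {"fingers": 60, "linear": [0, 0, 0.03], "spin": 0}, {"fingers": 80, "linear": [0, 0, 0.03], "spin": 0}, {"fingers": 100, "linear": [0, 0, 0.03], "spin": 0}, {"fingers": 100, "linear": [0, 0, 0.03], "spin": 0}, {"fingers": 100, "linear": [0, 0, 0], "spin": 0}, {"fingers": 100, "linear": [0, 0, 0], "spin": 0}]'

```text
clock: 9.32
tcp_pos: [0.4624, -0.0878, 0.1709]
tcp_rot: [2.553, 1.824, 0.004]
wrist_force: [-0.2, 0.7, 0.0]
gripper_width: 0.0854
gripper_force: 0.0
```

```bash
python3 - <<'E'
from h import *
st(); v=look('wrist',[('orange',.021),('blue',.02)],'w3.png')
E
```

```text
t 9.32 tcp mm [462.4 -87.8 170.9] yaw 71.1 zaxis [ 0.004 -0.001 -1.   ] w 85.4 gf 0.0 F [-0.2  0.7  0. ]
orange 0.021
   [274. 192.] [465. -76.] [463.1 -81.8] [ 21.6 104. ] 70.4 70.4 21.0 1948
blue 0.02
   [203.  23.] [455.7  66.4] [454.8  65.6] [37.  38.4] 171.3 151.3 7.7 2312
```

View pics/w3.png

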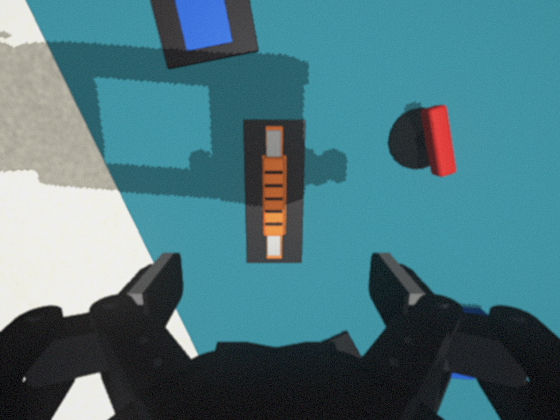

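play_rows --motion '[{"fingers": 100, "linear": [0.0137, -0.0216, 0], "spin": -0.011}, {"fingers": 100, "linear": [0.0137, -0.0216, 0], "spin": -0.011}, {"fingers": 100, "linear": [0.0137, -0.0216, 0], "spin": -0.011}, {"fingers": 100, "linear": [0.0137, -0.0216, 0], "spin": -0.011}, {"fingers": 100, "linear": [0.0137, -0.0216, 0], "spin": -0.011}, {"fingers": 100, "linear": [0.0137, -0.0216, 0], "spin": -0.011}, {"fingers": 100, "linear": [0.0137, -0.0216, 0], "spin": -0.011}, {"fingers": 100, "linear": [0.0137, -0.0216, 0], "spin": -0.011}, {"fingers": 100, "linear": [0.0137, -0.0216, 0], "spin": -0.011}, {"fingers": 100, "linear": [0.0137, -0.0216, 0], "spin": -0.011}, {"fingers": 100, "linear": [0, 0, 0], "spin": 0}, {"fingers": 100, "linear": [0, 0, 0], "spin": 0}, {"fingers": 100, "linear": [0, 0, 0], "spin": 0}]'

```text
clock: 10.45
tcp_pos: [0.5966, -0.3023, 0.1668]
tcp_rot: [-2.649, -1.68, 0.003]
wrist_force: [0.0, -0.3, 0.1]
gripper_width: 0.0856
gripper_force: 0.0
```

```bash
python3 - <<'E'
from h import *
st(); v=look('wrist',[('blue',.0243)],'w4.png')
for b in v.blobs('white',.0243,300): print('w',*b)
E
```

```text
t 10.45 tcp mm [ 596.6 -302.3  166.8] yaw 64.8 zaxis [-0.004  0.003 -1.   ] w 85.6 gf 0.0 F [ 0.  -0.3  0.1]
blue 0.0243
   [279. 195.] [ 598.5 -301.5] [ 600.1 -298.8] [35.6 75.9] 65.8 65.8 23.9 1804
w [475.  36.] [ 800.3 -231.4] [ 790.7 -248.9] [65.7 67.6] 13.4 153.5 10.9 1161
w [279. 200.] [ 597.9 -303.3] [ 598.4 -302.6] [21.2 50.3] 65.5 65.5 24.6 1358
w [ 13. 294.] [ 332.2 -282.8] [ 327. -278.] [38.8 86.1] 51.9 54.7 -0.8 1616
w [465. 401.] [ 692.1 -583.5] [ 684.  -585.7] [60.2 69.1] 155.2 105.7 -0.3 1975
w [ 85. 401.] [ 314.1 -407.4] [ 316.6 -414.9] [59.2 68.7] 154.7 20.7 -0.7 1913
```

View pics/w4.png

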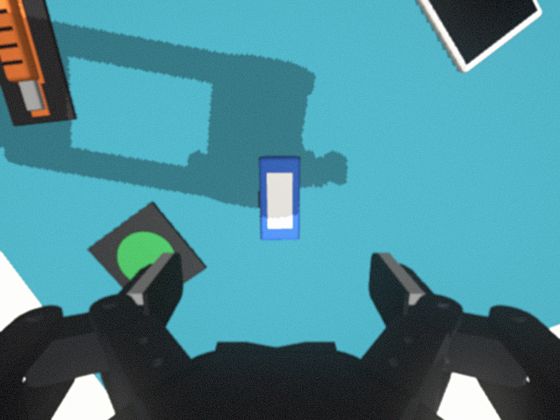

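play_rows --motion '[{"fingers": 75, "linear": [0.0014, 0, -0.025], "spin": 0.014}, {"fingers": 75, "linear": [0, 0, -0.03], "spin": 0}, {"fingers": 75, "linear": [0, 0, -0.03], "spin": 0}, {"fingers": 75, "linear": [0, 0, -0.03], "spin": 0}, {"fingers": 75, "linear": [0, 0, -0.018], "spin": 0}, {"fingers": 75, "linear": [0, 0, -0.008], "spin": 0}, {"fingers": 75, "linear": [0, 0, -0.003], "spin": 0}, {"fingers": 75, "linear": [0, 0, 0], "spin": 0}, {"fingers": 75, "linear": [0, 0, 0], "spin": 0}]'

```text
clock: 11.25
tcp_pos: [0.6002, -0.3036, 0.0263]
tcp_rot: [2.639, 1.701, 0.001]
wrist_force: [0.5, -0.5, 1.3]
gripper_width: 0.0643
gripper_force: 0.0
```

play_rows --motion '[{"fingers": 30, "linear": [0, 0, 0], "spin": 0}, {"fingers": 30, "linear": [0, 0, 0], "spin": 0}, {"fingers": 30, "linear": [0, 0, 0], "spin": 0}, {"fingers": 30, "linear": [0, 0, 0], "spin": 0}, {"fingers": 30, "linear": [0, 0, 0], "spin": 0}, {"fingers": 30, "linear": [0, 0, 0], "spin": 0}, {"fingers": 30, "linear": [0, 0, 0], "spin": 0}, {"fingers": 30, "linear": [0, 0, 0], "spin": 0}]' --grip_force 40

```text
clock: 11.92
tcp_pos: [0.6004, -0.304, 0.0266]
tcp_rot: [2.639, 1.7, 0.002]
wrist_force: [-0.1, -0.3, 6.6]
gripper_width: 0.0347
gripper_force: 41.5
```

```bash
python3 - <<'E'
from h import *
st()
m=camera_model('wrist')
class V(View):
    def __init__(s): pass
v=V();v.m=m;v.o={'tcp_pos':np.array([.4624,-.0878,.1709]),'tcp_rot':np.array([2.553,1.824,.004])};v.R,v.t=pose('wrist',m,v.o)
a=v.at_z([[274,129],[274,257.5]],.0133)*1000;b=v.at_z([[274,120],[274,262.5]],.0073)*1000
c=v.at_z([[274,155],[274.5,235.5]],.0213)*1000
for q in(a,b,c):print(q.mean(0),np.linalg.norm(q[1]-q[0]))
E
```

```text
t 11.92 tcp mm [ 600.4 -304.    26.6] yaw 65.6 zaxis [ 0.002 -0.001 -1.   ] w 34.7 gf 41.5 F [-0.1 -0.3  6.6]
[460.86968417 -87.4831355   13.3       ] 122.73903792474997
[460.78521072 -87.74522606   7.3       ] 138.6161010645847
[461.75732582 -85.60649677  21.3       ] 74.84155497169162
```

play_rows --motion '[{"fingers": 30, "linear": [0, 0, 0.01], "spin": 0}, {"fingers": 30, "linear": [0, 0, 0.025], "spin": 0}, {"fingers": 30, "linear": [0, 0, 0.035], "spin": 0}, {"fingers": 30, "linear": [0, 0, 0.035], "spin": 0}, {"fingers": 30, "linear": [-0.008, 0.016, 0.03], "spin": 0.02}, {"fingers": 30, "linear": [-0.0145, 0.0304, 0.02], "spin": 0.0249}, {"fingers": 30, "linear": [-0.0145, 0.0304, 0.02], "spin": 0.0249}, {"fingers": 30, "linear": [-0.0145, 0.0304, 0], "spin": 0.0249}, {"fingers": 30, "linear": [-0.0145, 0.0304, 0], "spin": 0.0249}, {"fingers": 30, "linear": [-0.0145, 0.0304, 0], "spin": 0.0249}, {"fingers": 30, "linear": [-0.0145, 0.0304, 0], "spin": 0.0249}, {"fingers": 30, "linear": [-0.0145, 0.0304, 0], "spin": 0.0249}, {"fingers": 30, "linear": [-0.0145, 0.0304, 0], "spin": 0.0249}, {"fingers": 30, "linear": [-0.0145, 0.0304, 0], "spin": 0.0249}, {"fingers": 30, "linear": [-0.0145, 0.0304, 0], "spin": 0.0249}, {"fingers": 30, "linear": [0, 0, 0], "spin": 0}, {"fingers": 30, "linear": [0, 0, 0], "spin": 0}, {"fingers": 30, "linear": [0, 0, 0], "spin": 0}]'

```text
clock: 13.42
tcp_pos: [0.4471, 0.0164, 0.2007]
tcp_rot: [2.387, 2.04, 0.001]
wrist_force: [-0.4, -0.1, -0.5]
gripper_width: 0.0353
gripper_force: 40.7
```

```bash
python3 - <<'E'
from h import *
st(); v=look('wrist',[('blue',.0073)],'w5.png')
z=v.o['tcp_pos'][2]-.0023
for b in v.blobs('white',z,400): print('w',*b)
for b in v.blobs('blue',z,400): print('b',*b)
E
```

```text
t 13.42 tcp mm [447.1  16.4 200.7] yaw 81.0 zaxis [ 0.002 -0.001 -1.   ] w 35.3 gf 40.7 F [-0.4 -0.1 -0.5]
blue 0.0073
   [274. 111.] [457.5  91.4] [457.6  92.6] [40.4 79.6] 81.0 81.8 7.7 3517
   [276. 257.] [431.8 -78.3] [434.6 -62.6] [ 88.5 197.7] 81.3 81.1 198.1 7019
w [ 69. 175.] [374.8  53.9] [369.5  72.9] [ 79.8 170.7] 68.1 69.6 -0.9 46621
w [430.  52.] [517.9  98.9] [517.8  99. ] [15.3 15.4] 147.4 7.6 28.8 1501
w [276. 274.] [446.5  16.4] [446.7  17.5] [21.7 49.7] 81.0 81.0 198.8 4785
w [147. 383.] [371.4 -34.1] [374.  -30.8] [ 7.4 55. ] 40.2 36.8 -0.5 663
b [274. 111.] [457.1  86.7] [457.2  87.1] [16.1 31.8] 81.0 81.8 7.7 3517
b [276. 257.] [446.8  18.8] [448.   25.1] [35.3 79. ] 81.3 81.1 198.1 7019
```

View pics/w5.png

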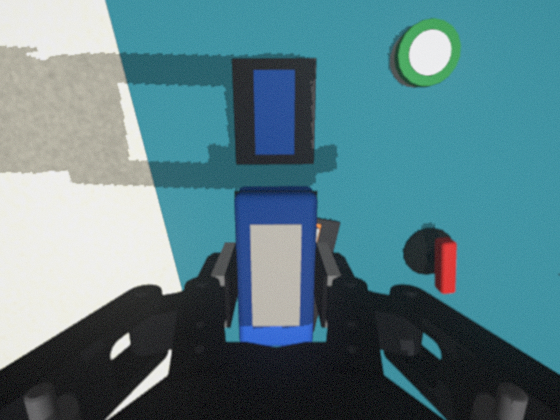

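Painted rectangle centred at (274,111), held case's panel at (276,274), both upright in the picture.

play_rows --motion '[{"fingers": 30, "linear": [0.0027, 0.0187, 0], "spin": 0}, {"fingers": 30, "linear": [0.0027, 0.0187, 0], "spin": 0}, {"fingers": 30, "linear": [0.0027, 0.0187, 0], "spin": 0}, {"fingers": 30, "linear": [0.0027, 0.0187, -0.01], "spin": 0}, {"fingers": 30, "linear": [0, 0, -0.025], "spin": 0}, {"fingers": 30, "linear": [0, 0, -0.03], "spin": 0}, {"fingers": 30, "linear": [0, 0, -0.03], "spin": 0}, {"fingers": 30, "linear": [0, 0, -0.03], "spin": 0}, {"fingers": 30, "linear": [0, 0, -0.02], "spin": 0}, {"fingers": 30, "linear": [0, 0, -0.014], "spin": 0}, {"fingers": 30, "linear": [0, 0, -0.007], "spin": 0}, {"fingers": 30, "linear": [0, 0, 0], "spin": 0}, {"fingers": 30, "linear": [0, 0, 0], "spin": 0}, {"fingers": 30, "linear": [0, 0, 0], "spin": 0}]'

```text
clock: 14.63
tcp_pos: [0.4584, 0.0911, 0.0347]
tcp_rot: [2.389, 2.039, 0.002]
wrist_force: [1.1, 0.6, -0.5]
gripper_width: 0.0349
gripper_force: 40.8
```

play_rows --motion '[{"fingers": 30, "linear": [-0.0004, 0, -0.0015], "spin": 0}, {"fingers": 30, "linear": [0, 0, -0.001], "spin": 0}, {"fingers": 30, "linear": [0, 0, -0.0005], "spin": 0}, {"fingers": 30, "linear": [0, 0, 0], "spin": 0}, {"fingers": 30, "linear": [0, 0, 0], "spin": 0}]'

```text
clock: 15.05
tcp_pos: [0.4573, 0.0914, 0.0315]
tcp_rot: [2.388, 2.04, 0.001]
wrist_force: [-0.4, 0.4, 6.1]
gripper_width: 0.0352
gripper_force: 41.6
```

play_rows --motion '[{"fingers": 45, "linear": [0, 0, 0], "spin": 0}, {"fingers": 55, "linear": [0, 0, 0], "spin": 0}, {"fingers": 65, "linear": [0, 0, 0], "spin": 0}, {"fingers": 70, "linear": [0, 0, 0.005], "spin": 0}, {"fingers": 70, "linear": [0, 0, 0.015], "spin": 0}, {"fingers": 80, "linear": [0, 0, 0.03], "spin": 0}, {"fingers": 100, "linear": [0, 0, 0.03], "spin": 0}, {"fingers": 100, "linear": [0, 0, 0.03], "spin": 0}, {"fingers": 100, "linear": [0, 0, 0.03], "spin": 0}, {"fingers": 100, "linear": [0, 0, 0], "spin": 0}, {"fingers": 100, "linear": [0, 0, 0], "spin": 0}]'

```text
clock: 15.97
tcp_pos: [0.4582, 0.0915, 0.1728]
tcp_rot: [2.387, 2.038, 0.006]
wrist_force: [0.4, 0.3, 0.1]
gripper_width: 0.0856
gripper_force: 0.0
```

```bash
python3 - <<'E'
from h import *
st(); v=look('wrist',[('blue',.0293)],'w6.png')
for b in v.blobs('white',.0293,400): print('w',*b)
E
```

```text
t 15.97 tcp mm [458.2  91.5 172.8] yaw 81.0 zaxis [ 0.004  0.    -1.   ] w 85.6 gf 0.0 F [0.4 0.3 0.1]
blue 0.0293
   [274. 193.] [457.5  94. ] [458.6  97.9] [37.2 79.4] 81.9 80.9 28.8 2076
w [ 58. 169.] [288.7 121.7] [277.2 143.9] [136.5 307.9] 68.1 73.9 -0.9 35719
w [434. 143.] [598.9 119.6] [598.8 119.8] [35. 36.] 170.9 175.3 28.8 1459
w [274. 200.] [456.6  91.3] [456.7  91.7] [20.9 48.6] 80.9 81.0 29.6 1294
w [ 86. 401.] [218.8 -87.1] [223.8 -93.7] [60.4 67.2] 170.4 40.7 -0.6 1915
```

play_rows --motion '[{"fingers": 100, "linear": [0.02, 0.0037, 0], "spin": 0}, {"fingers": 100, "linear": [0.0245, 0.0046, 0], "spin": 0}, {"fingers": 100, "linear": [0.0245, 0.0046, 0], "spin": 0}, {"fingers": 100, "linear": [0.0245, 0.0046, 0], "spin": 0}, {"fingers": 100, "linear": [0.0245, 0.0046, 0], "spin": 0}, {"fingers": 100, "linear": [0.0245, 0.0046, 0], "spin": 0}, {"fingers": 100, "linear": [0, 0, 0], "spin": 0}, {"fingers": 100, "linear": [0, 0, 0], "spin": 0}, {"fingers": 100, "linear": [0, 0, 0], "spin": 0}]'

```text
clock: 16.77
tcp_pos: [0.5974, 0.1179, 0.169]
tcp_rot: [-2.387, -2.038, 0.006]
wrist_force: [-0.4, -0.2, 0.1]
gripper_width: 0.0854
gripper_force: 0.0
```

```bash
python3 - <<'E'
from h import *
st(); v=look('wrist',[('green',.0283)],'w7.png')
for b in v.blobs('white',.0283,400): print('w',*b)
E
```

```text
t 16.77 tcp mm [597.4 117.9 169. ] yaw 81.0 zaxis [-0.005 -0.    -1.   ] w 85.4 gf 0.0 F [-0.4 -0.2  0.1]
green 0.0283
   [278. 196.] [599.  120.7] [599.4 121.9] [52.8 54.1] 81.0 78.5 28.2 1436
w [37. 10.] [440.5 292.7] [442.5 293.1] [16.2 18. ] 69.8 111.1 7.3 417
w [80. 14.] [473.7 283.6] [473.1 285.4] [20.2 27.8] 66.7 33.7 7.4 764
w [278. 199.] [598.8 119.3] [599.  119.7] [35.2 36.2] 81.0 80.2 28.7 1310
w [129. 251.] [456.   91.3] [455.8  92.7] [22.8 50.7] 80.9 77.1 29.6 1186
w [ 10. 288.] [340.1  74.5] [333.5  72.6] [ 30.2 106.6] 68.0 72.4 -0.7 1668
```

View pics/w6.png

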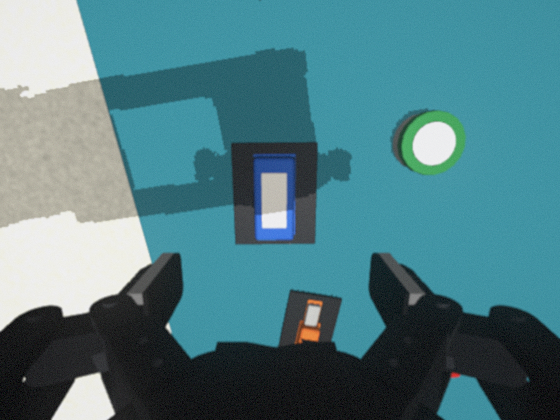

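View pics/w7.png

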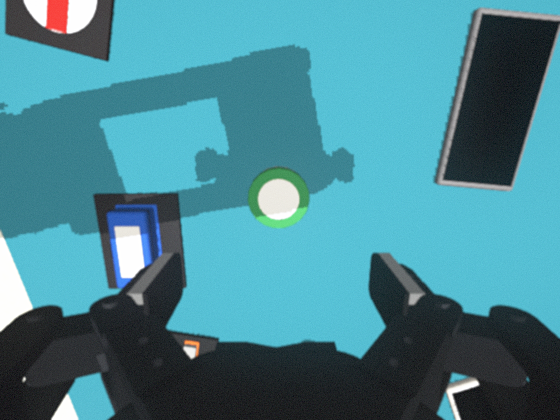

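Case sits centred on its tile at (274,200). Tin at (278,199), between the fingers.

play_rows --motion '[{"fingers": 100, "linear": [-0.0003, 0.0014, -0.025], "spin": 0}, {"fingers": 100, "linear": [0, 0, -0.03], "spin": 0}, {"fingers": 100, "linear": [0, 0, -0.03], "spin": 0}, {"fingers": 100, "linear": [0, 0, -0.03], "spin": 0}, {"fingers": 100, "linear": [0, 0, -0.018], "spin": 0}, {"fingers": 100, "linear": [0, 0, -0.009], "spin": 0}, {"fingers": 100, "linear": [0, 0, -0.004], "spin": 0}, {"fingers": 100, "linear": [0, 0, 0], "spin": 0}, {"fingers": 100, "linear": [0, 0, 0], "spin": 0}]'

```text
clock: 17.57
tcp_pos: [0.5996, 0.1195, 0.026]
tcp_rot: [2.388, 2.04, 0.002]
wrist_force: [0.6, 0.3, 0.3]
gripper_width: 0.0858
gripper_force: 0.0
```

play_rows --motion '[{"fingers": 50, "linear": [0, 0, 0], "spin": 0}, {"fingers": 50, "linear": [0, 0, 0], "spin": 0}, {"fingers": 50, "linear": [0, 0, 0], "spin": 0}, {"fingers": 50, "linear": [0, 0, 0], "spin": 0}, {"fingers": 50, "linear": [0, 0, 0], "spin": 0}, {"fingers": 50, "linear": [0, 0, 0], "spin": 0}, {"fingers": 50, "linear": [0, 0, 0], "spin": 0}, {"fingers": 50, "linear": [0, 0, 0], "spin": 0}, {"fingers": 50, "linear": [0, 0, 0], "spin": 0}]' --grip_force 40

```text
clock: 18.32
tcp_pos: [0.6, 0.1196, 0.0265]
tcp_rot: [2.388, 2.039, 0.003]
wrist_force: [-1.0, -1.2, 6.2]
gripper_width: 0.0534
gripper_force: 40.8
```

play_rows --motion '[{"fingers": 50, "linear": [0, 0, 0.01], "spin": 0}, {"fingers": 50, "linear": [0, 0, 0.025], "spin": 0}, {"fingers": 50, "linear": [0, 0, 0.035], "spin": 0}, {"fingers": 50, "linear": [0, 0, 0.035], "spin": 0}, {"fingers": 50, "linear": [-0.005, -0.015, 0.03], "spin": 0}, {"fingers": 50, "linear": [-0.0095, -0.0302, 0.02], "spin": 0}, {"fingers": 50, "linear": [-0.0095, -0.0302, 0.02], "spin": 0}, {"fingers": 50, "linear": [-0.0095, -0.0302, 0], "spin": 0}, {"fingers": 50, "linear": [-0.0095, -0.0302, 0], "spin": 0}, {"fingers": 50, "linear": [-0.0095, -0.0302, 0], "spin": 0}, {"fingers": 50, "linear": [-0.0095, -0.0302, 0], "spin": 0}, {"fingers": 50, "linear": [-0.0095, -0.0302, 0], "spin": 0}, {"fingers": 50, "linear": [-0.0095, -0.0302, 0], "spin": 0}, {"fingers": 50, "linear": [-0.0095, -0.0302, 0], "spin": 0}, {"fingers": 50, "linear": [-0.0095, -0.0302, 0], "spin": 0}, {"fingers": 50, "linear": [-0.0095, -0.0302, 0], "spin": 0}, {"fingers": 50, "linear": [-0.0095, -0.0302, 0], "spin": 0}, {"fingers": 50, "linear": [-0.0095, -0.0302, 0], "spin": 0}, {"fingers": 50, "linear": [-0.0095, -0.0302, 0], "spin": 0}, {"fingers": 50, "linear": [-0.0095, -0.0302, 0], "spin": 0}]'

```text
clock: 19.98
tcp_pos: [0.4507, -0.3498, 0.2008]
tcp_rot: [2.389, 2.04, 0.0]
wrist_force: [0.1, -0.2, -0.2]
gripper_width: 0.0534
gripper_force: 42.4
```

play_rows --motion '[{"fingers": 50, "linear": [-0.0095, -0.0302, 0], "spin": 0}, {"fingers": 50, "linear": [-0.004, -0.015, 0], "spin": 0}, {"fingers": 50, "linear": [0, 0, 0], "spin": 0}, {"fingers": 50, "linear": [0, 0, 0], "spin": 0}, {"fingers": 50, "linear": [0, 0, 0], "spin": 0}]'

```text
clock: 20.4
tcp_pos: [0.4381, -0.3924, 0.2]
tcp_rot: [-2.388, -2.04, -0.001]
wrist_force: [0.0, -0.3, -1.5]
gripper_width: 0.0534
gripper_force: 42.4
```

```bash
python3 - <<'E'
from h import *
st(); v=look('wrist',[('green',.0073)],'w8.png')
z=v.o['tcp_pos'][2]+.0018
for b in v.blobs('white',z,400): print('w',*b)
for b in v.blobs('green',z,400): print('g',*b)
E
```

```text
t 20.4 tcp mm [ 438.1 -392.4  200. ] yaw 81.0 zaxis [-0.     0.001 -1.   ] w 53.4 gf 42.4 F [ 0.  -0.3 -1.5]
green 0.0073
   [276.  99.] [ 452.1 -304.9] [ 452.2 -304.3] [57.9 57.9] 38.5 3.3 7.7 3025
   [276. 270.] [ 420.7 -493.6] [ 422.8 -484.8] [138.5 141.5] 112.7 77.5 201.7 5949
w [ 73. 168.] [ 368.5 -351.5] [ 365.6 -333.1] [ 76.1 162.1] 68.1 69.0 -0.9 47639
w [275. 281.] [ 437.6 -392.4] [ 437.6 -392. ] [35.2 35.3] 122.4 3.1 202.2 4650
w [527. 318.] [ 551.  -425.7] [ 547.2 -428.2] [28.8 60.9] 135.6 135.5 -0.3 3900
w [288. 335.] [ 433.9 -418.3] [ 438.9 -419.8] [17.1 61.6] 170.9 175.9 -0.6 1991
w [129. 387.] [ 358.  -439.6] [ 358.6 -437. ] [14.  53.6] 42.6 39.4 -0.5 1729
w [422. 387.] [ 498.5 -462. ] [ 498.6 -459.4] [14.  53.6] 119.3 122.5 -0.3 1723
g [276.  99.] [ 449.7 -317.5] [ 449.7 -317.3] [22.4 22.4] 38.5 3.3 7.7 3025
g [276. 270.] [ 437.5 -390.7] [ 438.3 -387.3] [53.7 54.8] 112.7 77.5 201.7 5949
```

View pics/w8.png

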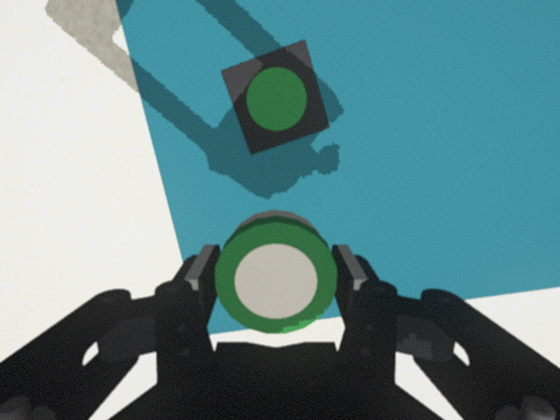

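Painted disc at (276,99); held tin's white disc at (275,281).

play_rows --motion '[{"fingers": 50, "linear": [0.0029, 0.0175, 0], "spin": 0}, {"fingers": 50, "linear": [0.0029, 0.0175, 0], "spin": 0}, {"fingers": 50, "linear": [0.0029, 0.0175, 0], "spin": 0}, {"fingers": 50, "linear": [0.0029, 0.0175, 0], "spin": 0}, {"fingers": 50, "linear": [0.0029, 0.0174, -0.01], "spin": 0}, {"fingers": 50, "linear": [0, 0, -0.025], "spin": 0}, {"fingers": 50, "linear": [0, 0, -0.03], "spin": 0}, {"fingers": 50, "linear": [0, 0, -0.03], "spin": 0}, {"fingers": 50, "linear": [0, 0, -0.03], "spin": 0}, {"fingers": 50, "linear": [0, 0, -0.02], "spin": 0}, {"fingers": 50, "linear": [0, 0, -0.013], "spin": 0}, {"fingers": 50, "linear": [0, 0, -0.006], "spin": 0}, {"fingers": 50, "linear": [0, 0, 0], "spin": 0}, {"fingers": 50, "linear": [0, 0, 0], "spin": 0}, {"fingers": 50, "linear": [0, 0, 0], "spin": 0}]'

```text
clock: 21.7
tcp_pos: [0.4534, -0.3062, 0.0371]
tcp_rot: [2.387, 2.04, 0.0]
wrist_force: [0.8, -0.0, -1.1]
gripper_width: 0.0534
gripper_force: 42.4
```

play_rows --motion '[{"fingers": 50, "linear": [-0.0008, 0.0012, -0.002], "spin": 0}, {"fingers": 50, "linear": [0, 0, -0.0015], "spin": 0}, {"fingers": 50, "linear": [0, 0, -0.001], "spin": 0}, {"fingers": 50, "linear": [0, 0, -0.0005], "spin": 0}, {"fingers": 50, "linear": [0, 0, 0], "spin": 0}, {"fingers": 50, "linear": [0, 0, 0], "spin": 0}]'

```text
clock: 22.2
tcp_pos: [0.4519, -0.3052, 0.0315]
tcp_rot: [2.389, 2.04, 0.0]
wrist_force: [-0.8, 1.8, 5.9]
gripper_width: 0.0533
gripper_force: 43.0
```

play_rows --motion '[{"fingers": 50, "linear": [0, 0, -0.0006], "spin": 0}, {"fingers": 50, "linear": [0, 0, 0], "spin": 0}, {"fingers": 50, "linear": [0, 0, 0], "spin": 0}]'

```text
clock: 22.45
tcp_pos: [0.4519, -0.3053, 0.0315]
tcp_rot: [2.389, 2.04, 0.0]
wrist_force: [-0.7, 2.2, 11.6]
gripper_width: 0.0529
gripper_force: 43.6
```

play_rows --motion '[{"fingers": 70, "linear": [0, 0, 0], "spin": 0}, {"fingers": 85, "linear": [0, 0, 0], "spin": 0}, {"fingers": 100, "linear": [0, 0, 0], "spin": 0}, {"fingers": 100, "linear": [0, 0, 0.003], "spin": 0}, {"fingers": 100, "linear": [0, 0, 0.012], "spin": 0}, {"fingers": 100, "linear": [0, 0, 0.025], "spin": 0}, {"fingers": 100, "linear": [0, 0, 0.035], "spin": 0}, {"fingers": 100, "linear": [0, 0, 0.035], "spin": 0}, {"fingers": 100, "linear": [0, 0, 0.03], "spin": 0}, {"fingers": 100, "linear": [0, 0, 0.02], "spin": 0}, {"fingers": 100, "linear": [0, 0, 0], "spin": 0}, {"fingers": 100, "linear": [0, 0, 0], "spin": 0}]'

```text
clock: 23.45
tcp_pos: [0.4524, -0.3057, 0.1916]
tcp_rot: [2.387, 2.038, 0.001]
wrist_force: [-0.7, 0.9, -0.1]
gripper_width: 0.0854
gripper_force: 0.0
```

```bash
python3 - <<'E'
from h import *
st(); v=look('wrist',[('green',.033)],'w9.png')
for b in v.blobs('white',.0333,400): print('w',*b)
E
```

```text
t 23.45 tcp mm [ 452.4 -305.7  191.6] yaw 81.0 zaxis [ 0.002 -0.002 -1.   ] w 85.4 gf 0.0 F [-0.7  0.9 -0.1]
green 0.033
   [275. 189.] [ 452.  -302.3] [ 452.7 -299.4] [53.4 59.2] 80.9 77.4 32.9 1631
w [ 65. 165.] [ 277.2 -278.6] [ 267.4 -251.7] [153.7 328.8] 68.0 72.2 -0.9 39966
w [275. 196.] [ 451.5 -305.5] [ 451.5 -305.5] [34.6 34.6] 170.9 101.6 33.7 1101
w [178. 330.] [ 325.5 -436. ] [ 328.2 -432.9] [18.  63.5] 89.9 92.8 -0.7 496
w [ 86. 401.] [ 197.9 -499. ] [ 203.3 -506.1] [64.1 71.4] 170.5 40.6 -0.6 1912
w [465. 401.] [ 634.8 -570.3] [ 627.3 -575.2] [64.4 72.7] 170.9 121.5 -0.3 1914
```

play_rows --motion '[{"fingers": 100, "linear": [0.0152, 0.0223, 0], "spin": 0.0122}, {"fingers": 100, "linear": [0.0152, 0.0223, 0], "spin": 0.0122}, {"fingers": 100, "linear": [0.0152, 0.0223, 0], "spin": 0.0122}, {"fingers": 100, "linear": [0.0152, 0.0223, 0], "spin": 0.0122}, {"fingers": 100, "linear": [0.0152, 0.0223, 0], "spin": 0.0122}, {"fingers": 100, "linear": [0.0152, 0.0223, 0], "spin": 0.0122}, {"fingers": 100, "linear": [0.0152, 0.0223, 0], "spin": 0.0122}, {"fingers": 100, "linear": [0.0152, 0.0223, 0], "spin": 0.0122}, {"fingers": 100, "linear": [0.0152, 0.0223, 0], "spin": 0.0122}, {"fingers": 100, "linear": [0.0152, 0.0223, 0], "spin": 0.0122}, {"fingers": 100, "linear": [0, 0, 0], "spin": 0}, {"fingers": 100, "linear": [0, 0, 0], "spin": 0}, {"fingers": 100, "linear": [0, 0, 0], "spin": 0}]'

```text
clock: 24.58
tcp_pos: [0.6025, -0.0821, 0.1886]
tcp_rot: [-2.258, -2.181, 0.004]
wrist_force: [-0.8, -0.4, 0.7]
gripper_width: 0.0852
gripper_force: 0.0
```

```bash
python3 - <<'E'
from h import *
st(); v=look('wrist',[('red',.0473)],'w10.png')
E
```

```text
t 24.58 tcp mm [602.5 -82.1 188.6] yaw 88.0 zaxis [-0.004  0.    -1.   ] w 85.2 gf 0.0 F [-0.8 -0.4  0.7]
red 0.0473
   [278. 196.] [603.8 -79.5] [603.9 -77.9] [14.7 55.2] 88.4 87.7 47.0 980
```

View pics/w10.png

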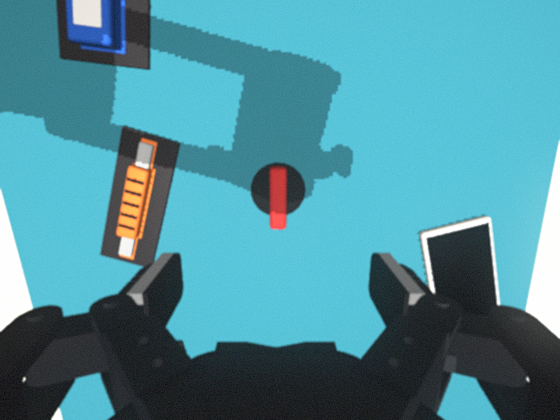

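Handle at (278,196), upright in the picture, midway between the fingers.

play_rows --motion '[{"fingers": 60, "linear": [0, 0.002, -0.025], "spin": 0.004}, {"fingers": 60, "linear": [0, 0, -0.03], "spin": 0}, {"fingers": 60, "linear": [0, 0, -0.03], "spin": 0}, {"fingers": 60, "linear": [0, 0, -0.03], "spin": 0}, {"fingers": 60, "linear": [0, 0, -0.015], "spin": 0}, {"fingers": 60, "linear": [0, 0, -0.007], "spin": 0}, {"fingers": 60, "linear": [0, 0, -0.004], "spin": 0}, {"fingers": 60, "linear": [0, 0, 0], "spin": 0}, {"fingers": 60, "linear": [0, 0, 0], "spin": 0}]'

```text
clock: 25.38
tcp_pos: [0.6044, -0.0807, 0.0503]
tcp_rot: [2.256, 2.185, 0.001]
wrist_force: [0.3, 0.2, 1.0]
gripper_width: 0.0512
gripper_force: 0.0
```

play_rows --motion '[{"fingers": 5, "linear": [0, 0, 0], "spin": 0}, {"fingers": 5, "linear": [0, 0, 0], "spin": 0}, {"fingers": 5, "linear": [0, 0, 0], "spin": 0}, {"fingers": 5, "linear": [0, 0, 0], "spin": 0}, {"fingers": 5, "linear": [0, 0, 0], "spin": 0}, {"fingers": 5, "linear": [0, 0, 0], "spin": 0}, {"fingers": 5, "linear": [0, 0, 0], "spin": 0}, {"fingers": 5, "linear": [0, 0, 0], "spin": 0}, {"fingers": 5, "linear": [0, 0, 0], "spin": 0}, {"fingers": 5, "linear": [0, 0, 0], "spin": 0}]' --grip_force 35

```text
clock: 26.22
tcp_pos: [0.6046, -0.0803, 0.0505]
tcp_rot: [2.254, 2.186, 0.001]
wrist_force: [-1.0, 0.1, 6.1]
gripper_width: 0.0141
gripper_force: 35.1
```

play_rows --motion '[{"fingers": 5, "linear": [0, 0, 0.01], "spin": 0}, {"fingers": 5, "linear": [0, 0, 0.025], "spin": 0}, {"fingers": 5, "linear": [0, 0, 0.035], "spin": 0}, {"fingers": 5, "linear": [0, 0, 0.035], "spin": 0}, {"fingers": 5, "linear": [-0.0156, 0.0257, 0.035], "spin": -0.0308}, {"fingers": 5, "linear": [-0.0156, 0.0257, 0.02], "spin": -0.0308}, {"fingers": 5, "linear": [-0.0156, 0.0257, 0], "spin": -0.0308}, {"fingers": 5, "linear": [-0.0156, 0.0257, 0], "spin": -0.0308}, {"fingers": 5, "linear": [-0.0156, 0.0257, 0], "spin": -0.0308}, {"fingers": 5, "linear": [-0.0156, 0.0257, 0], "spin": -0.0308}, {"fingers": 5, "linear": [-0.0156, 0.0257, 0], "spin": -0.0308}, {"fingers": 5, "linear": [-0.0156, 0.0257, 0], "spin": -0.0308}, {"fingers": 5, "linear": [-0.0156, 0.0257, 0], "spin": -0.0308}, {"fingers": 5, "linear": [-0.0156, 0.0257, 0], "spin": -0.0308}, {"fingers": 5, "linear": [-0.0156, 0.0257, 0], "spin": -0.0308}, {"fingers": 5, "linear": [-0.0156, 0.0257, 0], "spin": -0.0308}, {"fingers": 5, "linear": [0, 0, 0], "spin": 0}, {"fingers": 5, "linear": [0, 0, 0], "spin": 0}, {"fingers": 5, "linear": [0, 0, 0], "spin": 0}]'

```text
clock: 27.8
tcp_pos: [0.4183, 0.2257, 0.2064]
tcp_rot: [2.618, 1.736, 0.001]
wrist_force: [0.7, -0.8, -1.1]
gripper_width: 0.0143
gripper_force: 34.4
```

```bash
python3 - <<'E'
from h import *
st(); v=look('wrist',[('red',.0073),('white',.0073)],'w11.png')
for b in v.blobs('red',v.o['tcp_pos'][2]-.0032,400): print('r',*b)
E
```

```text
t 27.8 tcp mm [418.3 225.7 206.4] yaw 67.1 zaxis [ 0.001 -0.    -1.   ] w 14.3 gf 34.4 F [ 0.7 -0.8 -1.1]
red 0.0073
   [273.  94.] [450.8 311.8] [451.4 313.1] [14.7 57.6] 67.3 67.0 8.0 932
   [276. 267.] [379.6 135.8] [381.2 139.6] [ 36.6 143.9] 67.1 67.0 202.9 3561
white 0.0073
   [ 79. 185.] [166.9 314.6] [224.1 302.6] [312.2 338.6] 89.9 59.1 -0.9 51385
   [255.  95.] [433.2 319.4] [435.  319.2] [19.7 55.7] 66.4 65.8 7.5 937
   [291.  95.] [468.9 304.2] [467.4 305.5] [20.7 55.7] 67.4 67.4 7.5 979
r [273.  94.] [446.4 297.6] [446.6 298.1] [ 5.8 22.8] 67.3 67.0 8.0 932
r [276. 267.] [418.2 228. ] [418.9 229.5] [14.5 56.9] 67.1 67.0 202.9 3561
```

View pics/w11.png

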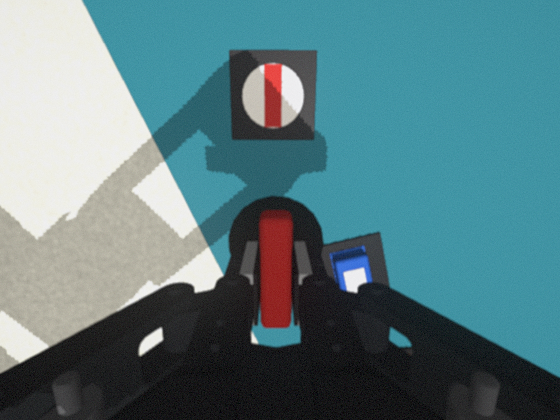

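Painted bar at (273,94), held handle at (276,267); both lie at about 67°.

play_rows --motion '[{"fingers": 5, "linear": [0.0066, 0.0169, 0], "spin": 0}, {"fingers": 5, "linear": [0.0066, 0.0169, 0], "spin": 0}, {"fingers": 5, "linear": [0.0066, 0.0169, 0], "spin": 0}, {"fingers": 5, "linear": [0.0066, 0.0169, 0], "spin": 0}, {"fingers": 5, "linear": [0.0066, 0.0169, -0.01], "spin": 0}, {"fingers": 5, "linear": [0, 0, -0.025], "spin": 0}, {"fingers": 5, "linear": [0, 0, -0.03], "spin": 0}, {"fingers": 5, "linear": [0, 0, -0.03], "spin": 0}, {"fingers": 5, "linear": [0, 0, -0.025], "spin": 0}, {"fingers": 5, "linear": [0, 0, -0.015], "spin": 0}, {"fingers": 5, "linear": [0, 0, -0.007], "spin": 0}, {"fingers": 5, "linear": [0, 0, -0.003], "spin": 0}, {"fingers": 5, "linear": [0, 0, 0], "spin": 0}, {"fingers": 5, "linear": [0, 0, 0], "spin": 0}, {"fingers": 5, "linear": [0, 0, 0], "spin": 0}]'

```text
clock: 29.1
tcp_pos: [0.4522, 0.3106, 0.0622]
tcp_rot: [2.619, 1.734, 0.004]
wrist_force: [0.6, -0.6, -1.7]
gripper_width: 0.0141
gripper_force: 34.3
```

play_rows --motion '[{"fingers": 5, "linear": [-0.0008, 0, -0.002], "spin": 0}, {"fingers": 5, "linear": [0, 0, -0.002], "spin": 0}, {"fingers": 5, "linear": [0, 0, -0.001], "spin": 0}, {"fingers": 5, "linear": [0, 0, -0.0007], "spin": 0}, {"fingers": 5, "linear": [0, 0, 0], "spin": 0}, {"fingers": 5, "linear": [0, 0, 0], "spin": 0}]'

```text
clock: 29.6
tcp_pos: [0.4502, 0.3104, 0.0555]
tcp_rot: [-2.619, -1.735, -0.0]
wrist_force: [-1.7, -0.0, 4.0]
gripper_width: 0.014
gripper_force: 34.9
```

play_rows --motion '[{"fingers": 5, "linear": [0, 0, -0.0005], "spin": 0}, {"fingers": 5, "linear": [0, 0, 0], "spin": 0}, {"fingers": 5, "linear": [0, 0, 0], "spin": 0}]'

```text
clock: 29.85
tcp_pos: [0.4502, 0.3104, 0.0554]
tcp_rot: [-2.619, -1.735, -0.0]
wrist_force: [-2.4, -1.5, 8.5]
gripper_width: 0.0141
gripper_force: 35.6
```

Contact. Release, rise and check from the wrist and the top.

play_rows --motion '[{"fingers": 25, "linear": [0, 0, 0], "spin": 0}, {"fingers": 40, "linear": [0, 0, 0], "spin": 0}, {"fingers": 50, "linear": [0, 0, 0], "spin": 0}, {"fingers": 50, "linear": [0, 0, 0.005], "spin": 0}, {"fingers": 50, "linear": [0, 0, 0.015], "spin": 0}, {"fingers": 60, "linear": [0, 0, 0.03], "spin": 0}, {"fingers": 80, "linear": [0, 0, 0.03], "spin": 0}, {"fingers": 100, "linear": [0, 0, 0.03], "spin": 0}, {"fingers": 100, "linear": [0, 0, 0.03], "spin": 0}, {"fingers": 100, "linear": [0, 0, 0], "spin": 0}, {"fingers": 100, "linear": [0, 0, 0], "spin": 0}]'

```text
clock: 30.77
tcp_pos: [0.4516, 0.311, 0.197]
tcp_rot: [2.619, 1.735, 0.007]
wrist_force: [0.9, -0.3, 0.1]
gripper_width: 0.0857
gripper_force: 0.0
```

```bash
python3 - <<'E'
from h import *
st(); look('wrist',[('red',.0523)],'w12.png')
v=look('top',[('orange',.021),('blue',.0293),('green',.0333),('red',.0523)],'t2.png',60)
E
```

```text
t 30.77 tcp mm [451.6 311.  197. ] yaw 67.0 zaxis [ 0.004  0.002 -1.   ] w 85.7 gf 0.0 F [ 0.9 -0.3  0.1]
red 0.0523
   [274. 197.] [451.2 314.3] [451.1 314.4] [14.3 61.3] 66.5 66.5 51.8 1050
orange 0.021
   [329. 255.] [459.8 -91.9] [461.1 -88.1] [21.7 85.4] 70.8 71.6 21.8 426
blue 0.0293
   [238. 254.] [457.2  89.3] [456.8  88. ] [38. 79.] 81.3 81.8 29.5 471
green 0.0333
   [438. 262.] [ 451.2 -301. ] [ 451.4 -298.3] [54.2 63.9] 91.2 98.7 32.5 480
red 0.0523
   [ 39. 185.] [579.2 480.4] [578.2 482.7] [16.5 36.3] 28.1 28.1 15.1 79
   [121. 253.] [451.5 307.2] [450.5 308.1] [17.5 57.4] 66.3 66.3 53.2 241
```

View pics/w12.png

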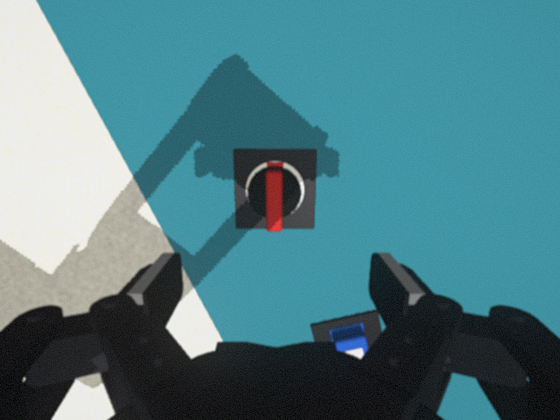

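View pics/t2.png

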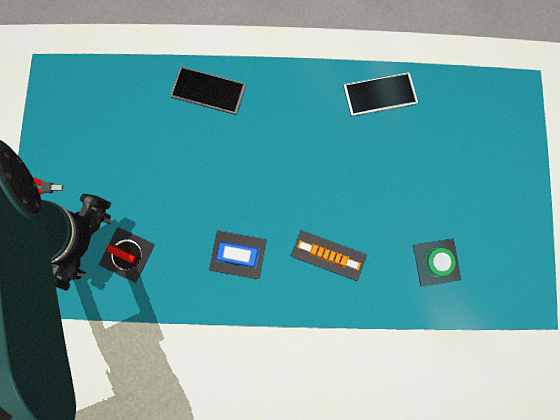

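All four tools lie centred and aligned on their tiles: lifter (127,253), case (238,254), bar (329,255), tin (438,262). The phones and the cutters are where they were.

```bash
python3 -c "
from bench import *
print(close_job())"
```

```text
the job is handed in; nothing more can be done
None
```

All four tools are resting flat on their own tiles, within about 1–2 mm of centre by the camera checks and lying along their outlines; the phones and cutters looked undisturbed, and I handed the job in after about 31 s of robot time.

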